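# Raise the tea strainer one hole and bring the pitcher under it

## Task

The strainer on the little telescopic stand sits too low for the glass pitcher. Press the stand's copper spring stud flush and slide the brass sleeve up to the next hole, so that the stud springs out again and holds it there; then slide the pitcher across the slab by its wooden handle until it stands upright and centred under the strainer, and let go. Don't knock the pitcher against the strainer or stand, and leave the teapot, cups and tong holder where they are.

Things in the scene. Friction and masses are not known exactly. Their poses are not given: they have to be found in the camera images.
- stand: fixed telescopic stand on the slate slab (slab top 20 mm above the work surface). Origin: centre of the underside of its round base (90 mm diameter, 12 mm high); z up, x towards the strainer, y out of the face with the stud. On its 20 mm square post slides a brass sleeve, 26 x 26 mm, walls 2 mm, faces square to x and y; at the start it spans 45 to 189 mm above the origin
- sleeve (a joint): rise of the sleeve, m, 0 to 0.096. Its +y face has 3 holes, 14 mm high, 45 mm apart: the stud locks it at 0 (start, top hole), 0.045 (next hole, wanted) or 0.090, 1 mm play. With the stud pressed flush about 15 N up starts it; its wall then keeps the stud in until it springs out by itself in the next hole and locks. Sleeve and strainer weigh 0.27 kg and sink slowly if let go between holes
- stud (a joint): how far the copper spring stud is pushed in, m: 0 standing fully out, 0.006 flush with the sleeve's face, about 0.0075 when held in under the sleeve's wall, 0.011 end stop. Spring force 5 N at the start, 7 N at flush
- stud_tip (a point): tip of the copper stud: round-nosed pin, 12 mm diameter, standing 6 mm out of the sleeve's +y face, 155 mm above the stand's origin, 34 mm below the sleeve's top at the start; it stays at this height when the sleeve rises. Pinching the sleeve here from above across its +y and -y faces (26 mm, 32 mm over the stud) pushes the stud in; a firm 30 N is fine
- sleeve_top (a point): centre of the flat top of the sleeve (its rosewood cap); moves up with the sleeve
- strainer (a point): steel funnel-shaped strainer carried by a brass arm on the sleeve's +x face; this point: centre of its underside, 110 mm from the post's axis; 24 mm diameter below, 72 mm at the rim, 35 mm high. Its underside is 50 mm above the slab at the start, 95 mm at the next hole
- pitcher: loose clear glass pitcher, 80 mm high, 68 mm greatest diameter, about 0.26 kg, on the slab. Origin: centre of its underside; z up along its axis; x along its straight rosewood side handle, a level bar 14 x 14 mm in section, from the glass to 135 mm from the axis, centred 55 mm above the underside
- pitcher_grip (a point): point inside the handle bar, 105 mm from the pitcher's axis, 55 mm above its underside: a good place to pinch the bar across from above. Held 95 mm or more from the axis, the gripper stays beside the raised strainer. Slide the pitcher on the slab: lifted by the handle it would dip
- teapot: loose purple clay teapot, 100 mm diameter, 89 mm high, 160 mm from spout (+x) to handle; origin under its centre; leave alone
- cup1: loose white cup, 60 mm rim diameter, 42 mm high; origin under its centre; leave alone
- cup2: a second white cup like cup1; leave alone
- tong_holder: loose round rosewood tong holder with wooden tools, 56 mm diameter, 108 mm high; origin under its centre; leave alone
Mind the look-alikes: they are no part of the job. Of the things shaped like the pitcher, the clear one is meant.

How it is judged:
On the way, in this order (a step that is already met when the one before it is completed fails the run):
1. the stud is pushed in and the sleeve has been slid up off its first hole (value of joint stud above 0.006 m and value of joint sleeve above 0.012 m), for 0.05 s.
2. the sleeve stands at the next hole with the stud sprung out again, the gripper off it and the pitcher not yet under the strainer (value of joint sleeve between 0.041 and 0.049 m and value of joint stud below 0.0015 m and contact force between the fingers and stand below 0.1 N and horizontal distance between pitcher and strainer above 0.03 m), for 0.2 s.
At the end, for the whole second after the job is handed in: the sleeve stands at the next hole (joint 0.045 within 4 mm) with the stud sprung out (within 1.5 mm), and the pitcher stands upright (within 0.05 rad) and still on the slab, released, its axis within 12 mm of the strainer's centre (value of joint sleeve between 0.041 and 0.049 m and value of joint stud below 0.0015 m and horizontal distance between pitcher and strainer below 0.012 m and angle between pitcher's own z axis and vertical below 0.05 rad and height (world z) of pitcher between 0.016 and 0.024 m and linear speed of pitcher below 0.01 m/s); the robot touches nothing.
It fails at once if the pitcher knocks against the strainer or its stand (more than 3 N) (contact force between pitcher and stand above 3 N).
It fails at once if the pitcher is tipped over (more than 0.35 rad) (angle between pitcher's own z axis and vertical above 0.35 rad).
It fails at once if the teapot is moved more than 20 mm (distance of teapot from where it was at the start of the episode above 0.02 m).
It fails at once if a cup is moved more than 20 mm (distance of any of cup1, cup2 from where it was at the start of the episode above 0.02 m).
It fails at once if the tong holder is moved more than 20 mm (distance of tong_holder from where it was at the start of the episode above 0.02 m).
It also fails if it takes over 58 s, if anything falls off the work surface, if the arm or the gripper's body presses on something with over 40 N, if the wrist force passes 120 N, or if a joint passes its speed limit or range.

## Robot

A 6-joint arm with a two-finger parallel gripper is mounted at the origin on the work surface. World frame = base frame: x ahead of the robot, y to its left, z up, the work surface at z = 0. Lengths are in m, angles in rad, forces in N, time in s.
With the tool pointing down it reaches from about 0.3 to 1 m from the base axis. Payload 5.1 kg.
Tool frame: the origin (TCP) lies at the very end of the fingers, on their centre line; the grasp point (between the pads) lies 19 mm behind it; z points along the fingers, x is the direction in which the jaws open and shut, and the axes are right-handed (so a half turn about z gives the same grasp; the last joint's range is limited). The gripper opens to 95 mm and grips with 3 to 60 N. Pads are 20 mm wide; open, the fingers measure 119 mm over their backs; the gripper's body (75 mm by 180 mm) begins 59 mm behind the grasp point.
Start: joints at [1.233, 0.124, 1.65, -0, 1.367, -0.083], TCP at [0.164, 0.629, 0.19] pointing down, gripper open.
Joint ranges: [-2.61, 2.61], [-1.02, 2.33], [0.03, 2.71], [-1.35, 4.49], [0.32, 2.68], [-2.91, 2.91]. Speed limits (rad/s): [2.57, 2.57, 3.14, 3.14, 3.14, 3.14].

## Interface

Orientations are given as a rotation vector (axis times angle).
In Python, from workcell import ctrl, jaws, solver, readout, viewer, finish_job gives the robot as it stands. Calls block until the motion is done:
- ctrl.movep(position, orientation): joint-space move of the TCP to a pose.
- ctrl.servo_line(position, feed=0.15, ori=None, stop_force=None): straight line of the TCP; ori=None keeps the orientation; feed is the mean speed in m/s. With stop_force (N) it stops when the force on the tool has changed by that much, and returns True; else False.
- ctrl.move_joints(angles): joint-space move.
- jaws.let_go() and jaws.grasp(strength=None): open the fingers fully, or close them until they stop; strength is the grip in N (None keeps the last).
- ctrl.sleep(seconds).
- solver.solve_ik(position, orientation): joint angles nearest the present ones, or None.
- readout.get_state(): the state.
- viewer.snapshot(name): name is "scene" or "top" or "wrist"; returns the picture (420x560x3 uint8, blue, green, red); there is no depth.
- viewer.camera_params(name): a dict with "intrinsics" (3x3 intrinsics, pixels), "R" (3x3) and "t" (3): a world point X has camera coordinates R X + t; the wrist camera has in their place "T_tool_cam" (4x4, takes a point from camera to tool coordinates, whose origin is the TCP and whose axes are the tool frame's). Camera axes: x right, y down, z forward; pixel columns grow to the right and rows downward; lengths in m; the calibration is good to about 2 mm. A picture is of the moment at which its call begins: read the wrist's pose just before it. camera_params takes no time and is no camera call.
A pose or a line that the arm cannot do raises ctrl.MotionError and nothing moves.
- finish_job(): hands the job in, once; it reports no verdict.
Trained networks look in the newest picture that a camera, given by its name, has taken for a name from the list of things; names that differ only in an ending like _2 or _b are one class to them, and where a whole thing is asked for, a point or a joint stands for the part that bears it (a point fixed in the world has none). Each returns a list of dicts, best first, with "confidence" (0 to 1); they miss things now and then, are a little off and sometimes report something else, mostly with a low value. They report only what shows in the picture. A call takes as long as a camera call. They do not tell look-alikes from the thing itself.
- viewer.boxes_of(thing, camera): "position" ([x, y, z] in m, in world coordinates, good to about 4 mm: the middle of the surface that is visible of it).
- viewer.pinpoint(thing, camera): "position" ([x, y, z] in m, in world coordinates, good to about 4 mm: a listed point, or the origin of a listed thing).
The state is a dict: "time": time; "joint_pos": joint angles; "dq": joint speeds; "joint_efforts": joint torques, N m; "tool_pos": TCP position; "ee_rot": TCP orientation; "contact_force": force on the tool from outside, world axes, zero at the start; "torque": the same for the moment, N m; "grip_width": finger opening in m.
Only numpy, scipy, OpenCV 4.12 (cv2) and the standard library are available. Lean on these libraries where they do the work, as an engineer would, in place of code of your own. Each camera call takes 0.05 s, during which the arm holds its last target. There are 200 camera calls.

## Working session

There is one attempt and no reset: what is moved stays moved. The work goes in short steps, each a Python script; the robot and the scene stay as the last script left them, time stands still between calls to the robot, and variables do not carry over. Pictures are saved under pics/ and viewed, about 8 in all and at most 12, crops included, and the job is handed in when it is done.

```bash
mkdir -p pics
python3 - <<'E'
from workcell import *
import cv2
for c in ("scene","top"):
    cv2.imwrite(f"pics/{c}0.png",viewer.snapshot(c))
    p=viewer.camera_params(c);print(c,p)
    for t in ("stand","stud_tip","sleeve_top","strainer","pitcher","pitcher_grip","teapot","cup1","tong_holder"):
        for d in viewer.pinpoint(t,c): print(t,d["position"],round(d["confidence"],2))
print(readout.get_state())
E
ls
```

```text
scene {'intrinsics': array([[438.90767641,   0.        , 276.79705058],
       [  0.        , 438.90767641, 211.57499403],
       [  0.        ,   0.        ,   1.        ]]), 'R': array([[-0.03472637,  0.99939236,  0.00299693],
       [ 0.53558474,  0.02114182, -0.8442168 ],
       [-0.84376719, -0.02771148, -0.53599348]]), 't': array([ 0.16688478, -0.1167045 ,  1.75831698])}
stand [0.5906, -0.1352, 0.0224] 0.74
stand [0.5906, 0.1731, 0.0206] 0.64
sleeve_top [0.5828, 0.1673, 0.2081] 0.62
sleeve_top [0.5879, 0.172, 0.0209] 0.28
strainer [0.5999, 0.0638, 0.0707] 0.91
pitcher [0.1746, -0.2807, 0.0031] 0.85
pitcher [0.5918, -0.1348, 0.0239] 0.7
pitcher [0.6082, -0.6353, -0.0028] 0.56
pitcher_grip [0.5776, -0.541, 0.0533] 0.95
pitcher_grip [0.2677, -0.3324, 0.0599] 0.76
pitcher_grip [0.5015, -0.1884, 0.0738] 0.69
teapot [0.7309, 0.3538, 0.0199] 0.86
cup1 [0.7185, -0.2761, 0.0201] 0.6
cup1 [0.7175, -0.194, 0.0237] 0.58
tong_holder [0.4372, 0.321, 0.019] 0.65
top {'intrinsics': array([[542.65495231,   0.        , 274.48065348],
       [  0.        , 542.65495231, 204.0359336 ],
       [  0
[... 601 characters left out ...]
[0.7179, -0.1938, 0.0191] 0.57
{'time': 1.0, 'joint_pos': array([ 1.23336692e+00,  1.23776116e-01,  1.65027681e+00, -1.63547160e-05,
        1.36750498e+00, -8.25687732e-02]), 'dq': array([-0.00042368, -0.00029149, -0.00065328, -0.00161848, -0.00077107,
        0.00069565]), 'joint_efforts': array([-2.58983346e-04, -4.17575598e+01, -3.60244024e+01,  7.76399905e-02,
        4.25741414e-02,  1.00523675e-06]), 'tool_pos': array([0.16388457, 0.62899849, 0.18978541]), 'ee_rot': array([-2.48573543e+00, -1.92111671e+00, -5.94852138e-05]), 'contact_force': array([ 0.78657355, -0.66389208,  0.02121259]), 'torque': array([-0.00628558,  0.00328701,  0.01432007]), 'grip_width': 0.09471095474938966}
pics
```

View pics/scene0.png

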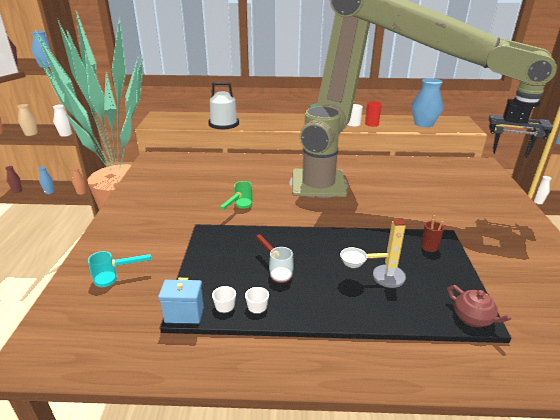

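View pics/top0.png

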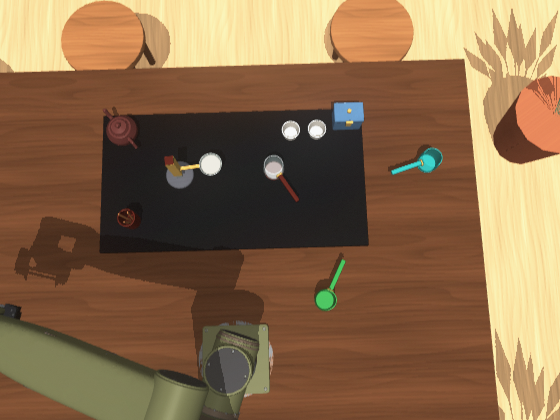

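Scene shows three pitcher shapes: clear (282,265), cyan (104,268) and green (243,195). I choose the clear one at about (0.592,-0.135) with its rosewood handle. The stand is at (390,275) with its strainer at (352,258). Next is a close crop, along with a move to hover above the stand.

```bash
cat > h.py <<'E'
from workcell import *
import cv2, numpy as np
from scipy.spatial.transform import Rotation as Ro
def down(ang):
    "tool z down, tool x at world heading ang"
    x=np.array([np.cos(ang),np.sin(ang),0]);z=np.array([0,0,-1.])
    return Ro.from_matrix(np.c_[x,np.cross(z,x),z]).as_rotvec()
def proj(c,X,tool=None):
    p=viewer.camera_params(c);X=np.atleast_2d(X)
    if c=="wrist":
        T=np.eye(4);T[:3,:3]=Ro.from_rotvec(tool[1]).as_matrix();T[:3,3]=tool[0]
        M=np.linalg.inv(T@p["T_tool_cam"]);R,t=M[:3,:3],M[:3,3]
    else: R,t=p["R"],p["t"]
    q=(X@R.T+t)@p["intrinsics"].T
    return q[:,:2]/q[:,2:]
def pose():
    s=readout.get_state();return s["tool_pos"],s["ee_rot"]
def pins(c,*ts):
    for t in ts:
        for d in viewer.pinpoint(t,c): print(c,t,np.round(d["position"],4),round(d["confidence"],2))
E
python3 - <<'E'
from h import *
im=cv2.imread("pics/scene0.png")[205:305,230:430]
cv2.imwrite("pics/crop1.png",cv2.resize(im,None,fx=4,fy=4,interpolation=cv2.INTER_CUBIC))
p,o=pose()
ctrl.servo_line([p[0],p[1],0.42],feed=0.3)
ctrl.movep([0.50,0.13,0.40],down(0.11))
T=pose();im=viewer.snapshot("wrist");cv2.imwrite("pics/w1.png",im)
print(T,viewer.camera_params("wrist"))
pins("wrist","stand","sleeve_top","stud_tip","strainer","pitcher")
print(readout.get_state()["time"],readout.get_state()["joint_pos"])
E
```

```text
(array([0.49992029, 0.13067354, 0.40003722]), array([-3.13652810e+00, -1.74663613e-01,  2.35710224e-05])) {'intrinsics': array([[329.12041541,   0.        , 279.82654307],
       [  0.        , 329.12041541, 208.57018558],
       [  0.        ,   0.        ,   1.        ]]), 'T_tool_cam': array([[ 9.99999647e-01, -1.55404067e-04,  8.26159577e-04,
        -1.18701319e-04],
       [-9.20362309e-05,  9.56617671e-01,  2.91346226e-01,
        -8.24991880e-02],
       [-8.35595239e-04, -2.91346199e-01,  9.56617318e-01,
        -1.95127192e-01],
       [ 0.00000000e+00,  0.00000000e+00,  0.00000000e+00,
         1.00000000e+00]])}
wrist stand [0.585  0.1687 0.0187] 0.89
wrist stand [0.5998 0.0644 0.0671] 0.57
wrist sleeve_top [0.5874 0.172  0.0188] 0.53
wrist strainer [0.6002 0.0625 0.0672] 0.66
wrist pitcher [ 0.5957 -0.1371  0.0179] 0.56
4.375 [ 1.51178717e-01 -2.19296557e-01  1.63589977e+00  4.17032725e-05
  1.72507821e+00  4.04166200e-02]
```

View pics/crop1.png

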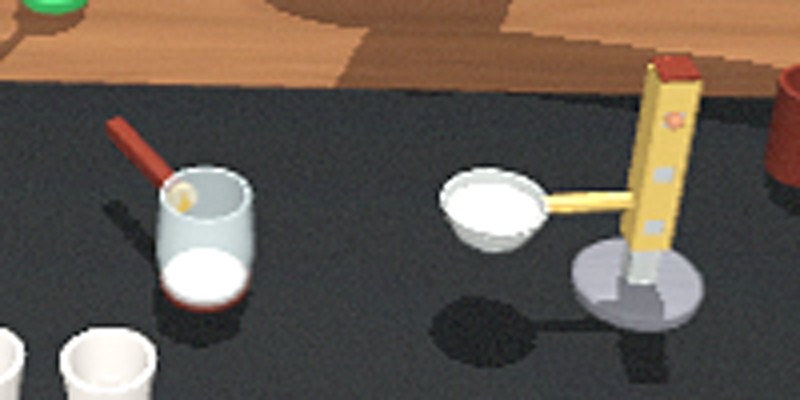

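View pics/w1.png

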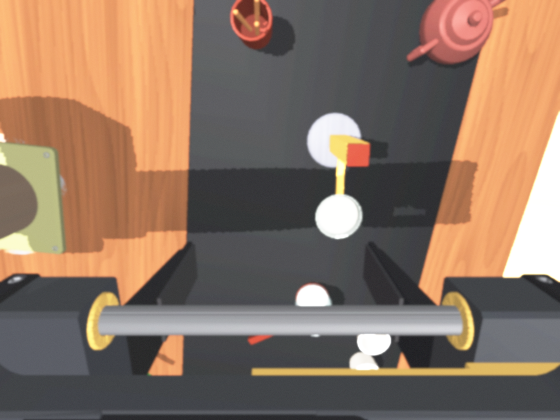

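Crop: the clear pitcher's handle (115,125)→(180,190) points towards the robot. The stud (673,120) is on the face towards the scene camera, with the two lower holes below it. Wrist: red cap at (358,154), strainer at (339,216). I'll measure cap and strainer by pixel segmentation.

```bash
cat >> h.py <<'E'
def back(c,uv,z,tool=None):
    "pixel -> world point at height z"
    from scipy.optimize import fsolve
    return fsolve(lambda q: proj(c,[q[0],q[1],z],tool)[0]-uv,[0.58,0.1])
def blob(im,mask,near,box=45):
    m=np.zeros(mask.shape,np.uint8);u,v=near
    m[max(0,v-box):v+box,max(0,u-box):u+box]=mask[max(0,v-box):v+box,max(0,u-box):u+box]
    n,l,s,c=cv2.connectedComponentsWithStats(m);k=1+np.argmax(s[1:,4])
    pts=np.argwhere(l==k)[:,::-1].astype(np.float32)
    return c[k],s[k,4],cv2.minAreaRect(pts),pts
def hsv(im): return cv2.cvtColor(im,cv2.COLOR_BGR2HSV)
def red(im):
    h=hsv(im);return (((h[...,0]<8)|(h[...,0]>172))&(h[...,1]>140)&(h[...,2]>60)).astype(np.uint8)
def white(im):
    h=hsv(im);return ((h[...,1]<40)&(h[...,2]>150)).astype(np.uint8)
E
python3 - <<'E'
from h import *
T=(np.array([0.49992029, 0.13067354, 0.40003722]), np.array([-3.13652810e+00, -1.74663613e-01,  2.35710224e-05]))
for c,f,cap,st in (("wrist","w1",(358,154),(339,216)),("top","top0",(171,160),(210,164)),("scene","scene0",(398,223),(352,257))):
    im=cv2.imread(f"pics/{f}.png")
    a=blob(im,red(im),cap,20);b=blob(im,white(im),st,28)
    print(c,a[0],a[1],a[2],back(c,a[0],.209,T),"| rim",b[0],b[1],b[2],back(c,b[2][0],.105,T))
    r=cv2.boxPoints(a[2]);print(np.round([back(c,q,.209,T) for q in r],4).tolist())
E
```

```text
wrist [358.34541578 155.40938166] 469 ((358.0, 155.0), (22.0, 22.0), 90.0) [0.58805102 0.17059606] | rim [338.24140012 215.996379  ] 1657 ((338.0, 216.0), (44.0, 46.0), 90.0) [0.59962661 0.06241124]
[[0.5726, 0.1821], [0.5979, 0.1849], [0.6028, 0.1597], [0.577, 0.1568]]
top [168.25 159.5 ] 68 ((168.0, 160.0), (8.0, 8.0), 90.0) [0.58907712 0.17112627] | rim [210.48360656 163.67486339] 366 ((210.5, 164.0), (22.0, 21.0), 90.0) [0.59924822 0.06003589]
[[0.6, 0.1837], [0.5993, 0.1602], [0.5752, 0.1601], [0.5759, 0.1835]]
scene [398.59016393 221.50819672] 61 ((398.5, 221.5), (5.0, 11.0), 90.0) [0.58896769 0.17066565] | rim [353.01421801 256.50236967] 422 ((353.0, 257.0), (20.0, 26.0), 90.0) [0.61014081 0.05986162]
[[0.5776, 0.1583], [0.5764, 0.1873], [0.6001, 0.1823], [0.6012, 0.1539]]
```

Run:
```python
from h import *
A=0.105
ctrl.movep([0.588,0.171,0.28],down(A))
T=pose();im=viewer.snapshot("wrist");cv2.imwrite("pics/w2.png",im)
uv=proj("wrist",[.588,.171,.209],T)[0];print("expect",uv)
a=blob(im,red(im),tuple(int(x) for x in uv),60)
ctr=back("wrist",a[2][0],.209,T);r=np.array([back("wrist",q,.209,T) for q in cv2.boxPoints(a[2])])
print(a[0],a[1],a[2],ctr);print(np.round(r,4).tolist())
ok=np.linalg.norm(ctr-[.588,.171])<.004
print(ok,readout.get_state()["time"])
if ok:
    ctrl.servo_line([ctr[0],ctr[1],0.156],feed=0.12,ori=down(A),stop_force=8)
    s=readout.get_state();print(s["tool_pos"],s["contact_force"],s["grip_width"])
    cv2.imwrite("pics/s2.png",viewer.snapshot("scene")[150:305,280:480].repeat(3,0).repeat(3,1))
```

```text
expect [279.50725664 209.80682515]
[278.12066906 208.73476703] 837 ((278.5, 209.0), (31.0, 28.0), 0.0) [0.58707457 0.17162341]
[[0.5751, 0.1577], [0.5729, 0.1825], [0.5987, 0.1852], [0.6016, 0.1605]]
True 5.0917
[0.58783027 0.17176199 0.15726531] [-0.70993436  0.54707087  0.68095135] 0.09503005399851298
```

View pics/s2.png

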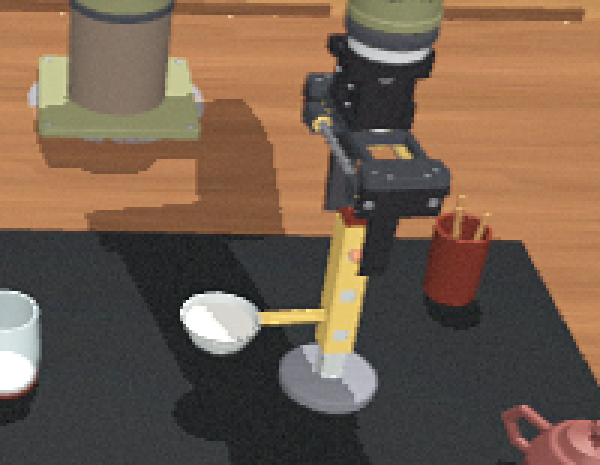

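Run:
```python
from h import *
c=np.array(pose()[0]);A=.105;d=np.array([np.cos(A),np.sin(A),0]);n=np.array([-d[1],d[0],0])
c[2]=.175
f=lambda X:((proj("scene",X)-[280,150])*3).round(0).tolist()
print("stud",f(c+.019*d),"finger back face L/R low",f(c+.0595*d-[0,0,.018]-.01*n),f(c+.0595*d-[0,0,.018]+.01*n))
```

```text
stud [[358.0, 258.0]] finger back face L/R low [[357.0, 304.0]] [[380.0, 303.0]]
```

Run:
```python
from h import *
im=viewer.snapshot("scene")[185:260,370:450]
im=cv2.resize(im,None,fx=7,fy=7,interpolation=cv2.INTER_CUBIC)
im=(255*(im/255.)**.4).astype(np.uint8)
cv2.imwrite("pics/s3.png",im)
c=np.array(pose()[0]);A=.105;d=np.array([np.cos(A),np.sin(A),0]);n=np.array([-d[1],d[0],0])
print(((proj("scene",[c,c+.0475*d-.01*n,c+.0475*d+.01*n,c+.0595*d])-[370,185])*7).round())
```

```text
[[182. 367.]
 [194. 443.]
 [247. 441.]
 [231. 462.]]
```

View pics/s3.png

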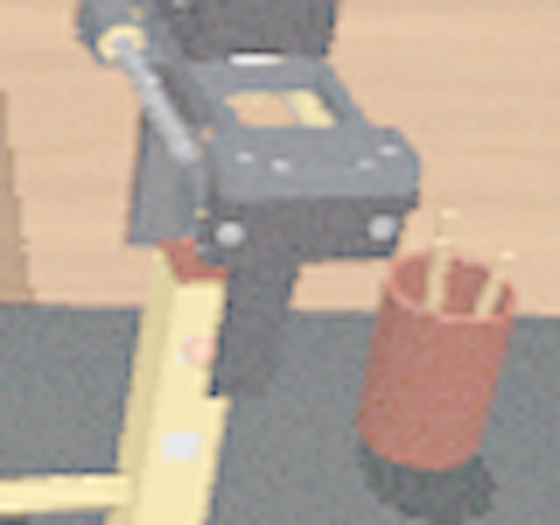

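Finger tips appear at (245,395), about 20 mm above where the open TCP should project (220,442), though the stud matches. The fingers may draw back when open. I'll check with the wrist camera.

Run:
```python
from h import *
T=pose();im=viewer.snapshot("wrist");cv2.imwrite("pics/w3raw.png",im)
R=Ro.from_rotvec(T[1]).as_matrix()
f=lambda X:proj("wrist",np.array(X)@R.T+T[0],T)
for z,col in ((0,(0,255,0)),(-.02,(255,0,255))):
    for s in (-1,1):
        q=f([[s*.0475,-.01,z],[s*.0475,.01,z],[s*.0595,.01,z],[s*.0595,-.01,z]])
        cv2.polylines(im,[q.round().astype(int)],True,col,1)
A=.105;d=np.array([np.cos(A),np.sin(A),0]);n=np.array([-d[1],d[0],0]);k=np.array([.5875,.1713,.209])
q=proj("wrist",[k+.013*d+.013*n,k+.013*d-.013*n,k-.013*d-.013*n,k-.013*d+.013*n],T)
cv2.polylines(im,[q.round().astype(int)],True,(255,255,0),1)
im=cv2.resize(im[100:360,130:430],None,fx=2.6,fy=2.3)
cv2.imwrite("pics/w3.png",(255*(im/255.)**.6).astype(np.uint8))
```

```text
(no output)
```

View pics/w3.png

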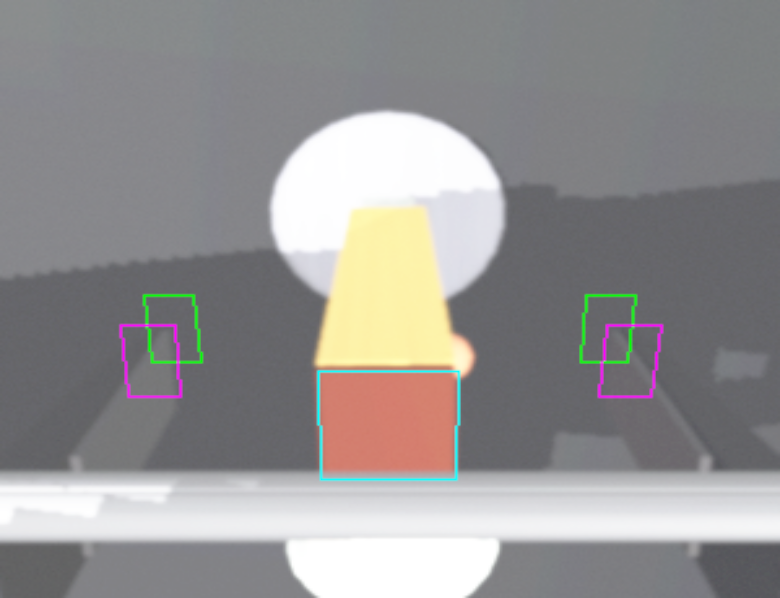

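Cap outline matches (318–460, 372–480). The open fingers do sit about 20 mm back (linkage arc), so they should come forward as they close. Grasp and check the width.

Run:
```python
from h import *
T=pose()[0]
jaws.grasp(30)
s=readout.get_state();print(s["tool_pos"],s["contact_force"],s["grip_width"],s["time"])
im=viewer.snapshot("scene")[185:260,370:450]
im=cv2.resize(im,None,fx=7,fy=7,interpolation=cv2.INTER_CUBIC)
cv2.imwrite("pics/s4.png",(255*(im/255.)**.4).astype(np.uint8))
```

```text
[0.58702553 0.17159478 0.15603466] [-0.89893028 -0.60803284  0.93441531] 0.025925223313914253 7.5083
```

View pics/s4.png

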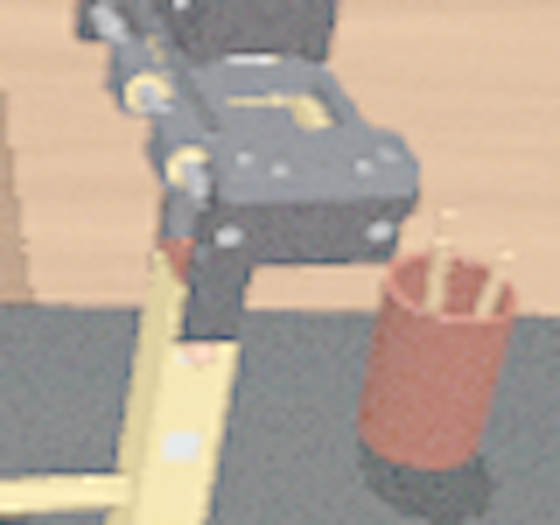

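Width is 25.9 mm, but the stud's lower half (198,352) still shows below the finger end (≈342), so the pads sit too high. I'll work out the true finger-end height from this pixel and from the body's.

Run:
```python
from h import *
from scipy.optimize import brentq
c=np.array(pose()[0]);A=.105;d=np.array([np.cos(A),np.sin(A),0])
pv=lambda X:(proj("scene",X)[0]-[370,185])*7
for name,row,offs in (("closed end",342,(.013,.02,.025)),("open end",395,(.0475,.0595)),("body bottom front",257,(.0375,.06,.09))):
    for o in offs:
        z=brentq(lambda z:pv(np.r_[(c+o*d)[:2],z])[1]-row,.05,.4)
        print(name,o,round(z,4),pv(np.r_[(c+o*d)[:2],z]).round())
```

```text
closed end 0.013 0.1774 [199. 342.]
closed end 0.02 0.1824 [207. 342.]
closed end 0.025 0.1859 [213. 342.]
open end 0.0475 0.1781 [228. 395.]
open end 0.0595 0.1869 [242. 395.]
body bottom front 0.0375 0.2321 [243. 257.]
body bottom front 0.06 0.2471 [270. 257.]
body bottom front 0.09 0.267 [309. 257.]
```

All the evidence agrees: fingers and body sit about 29 mm higher than the reported TCP implies. Go 28 mm lower and re-grasp.

Run:
```python
from h import *
A=.105
jaws.let_go()
print(ctrl.servo_line([.5872,.1713,.128],feed=0.1,ori=down(A),stop_force=8))
jaws.grasp(30)
s=readout.get_state();print(s["tool_pos"],s["contact_force"],s["grip_width"],s["time"])
im=viewer.snapshot("scene")[185:260,370:450]
im=cv2.resize(im,None,fx=7,fy=7,interpolation=cv2.INTER_CUBIC)
cv2.imwrite("pics/s5.png",(255*(im/255.)**.4).astype(np.uint8))
```

```text
False
[0.58713468 0.17124086 0.12806032] [ 0.22372372 -0.03969577  0.21810122] 0.025749090595597973 10.2917
```

View pics/s5.png

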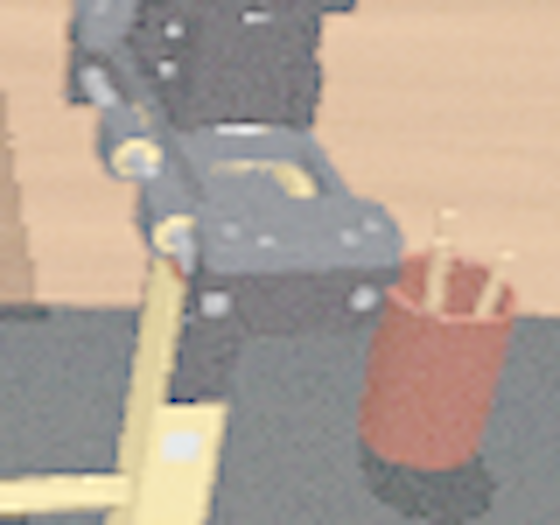

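The finger (bottom at ≈402) now covers the stud, and the width of 25.7 mm means it is flush. Lift.

Run:
```python
from h import *
A=.105
def st(m):
    s=readout.get_state();print(m,s["tool_pos"].round(4),s["contact_force"].round(1),round(s["grip_width"],4),round(s["time"],2))
for dz in (.015,.030,.041,.046):
    ctrl.servo_line([.5872,.1713,.128+dz],feed=0.04);st(dz)
ctrl.sleep(.2);st("hold")
T=pose();w=viewer.snapshot("wrist")
im=viewer.snapshot("scene")[165:280,330:450]
im=cv2.resize(im,None,fx=5,fy=5,interpolation=cv2.INTER_CUBIC)
cv2.imwrite("pics/s6.png",(255*(im/255.)**.5).astype(np.uint8))
```

```text
0.015 [0.5871 0.1712 0.1427] [ 2.6  0.  -4.1] 0.0259 10.87
0.03 [0.5871 0.1713 0.1587] [ 1.3 -0.8 -2. ] 0.0261 11.39
0.041 [0.5871 0.1712 0.1709] [-4.  -1.6  6.8] 0.0261 11.82
0.046 [0.587  0.1713 0.1738] [-0.3 -0.9 -0.7] 0.0258 12.09
hold [0.5871 0.1712 0.1737] [-0.7 -0.2 -2.6] 0.0255 12.29
```

View pics/s6.png

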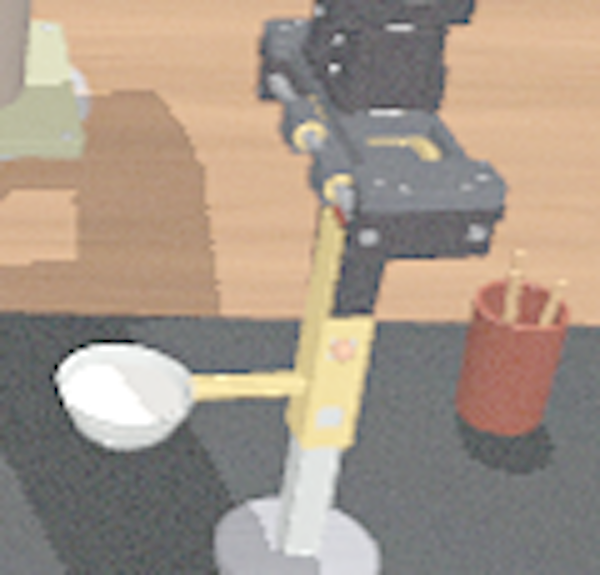

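The sleeve is up with the copper stud sprung out at (342,349) in the second hole, and only one hole is left below it. Release, back off upward, and hover over the pitcher's handle to measure it.

Run:
```python
from h import *
jaws.let_go(); ctrl.sleep(.25)
ctrl.servo_line([.587,.1713,.32],feed=.25)
im=viewer.snapshot("top")
a=blob(im,red(im),tuple(int(x) for x in proj("top",[.5875,.1713,.254])[0]),18);print("cap",back("top",a[0],.254))
H=-2.627
g=np.array([.5936,-.1358])+.105*np.array([np.cos(H),np.sin(H)])
ctrl.movep([*g,.20],down(H+np.pi/2))
T=pose();im=viewer.snapshot("wrist");cv2.imwrite("pics/w4.png",im)
pins("wrist","pitcher","pitcher_grip")
uv=proj("wrist",[*g,.082],T)[0];print(uv)
a=blob(im,red(im),tuple(int(x) for x in uv),70);print(a[:3])
w=np.array([back("wrist",q,.082,T) for q in cv2.boxPoints(a[2])]);print(w.round(4).tolist(),"ctr",w.mean(0))
print(T,readout.get_state()["joint_pos"],readout.get_state()["time"])
```

```text
cap [0.58941874 0.16068092]
wrist pitcher [ 0.5924 -0.1349  0.0223] 0.74
wrist pitcher [ 0.7208 -0.1921  0.0158] 0.41
wrist pitcher_grip [ 0.5056 -0.1953  0.0751] 0.7
[279.76716403 197.05063384]
(array([283.44813696, 166.65760322]), np.int32(993), ((283.1993408203125, 175.38720703125), (97.58969116210938, 14.544987678527832), 87.0643310546875))
[[0.5576, -0.1493], [0.5648, -0.1607], [0.4845, -0.2128], [0.4766, -0.2004]] ctr [ 0.52089716 -0.18080975]
(array([ 0.50280622, -0.18692472,  0.20042393]), array([-2.71433087e+00,  1.58100929e+00, -1.16648607e-03])) [-4.55742641e-01 -1.36379335e-01  1.89107359e+00  1.60587285e-04
  1.38599749e+00  5.98670485e-01] 16.225
```

View pics/w4.png

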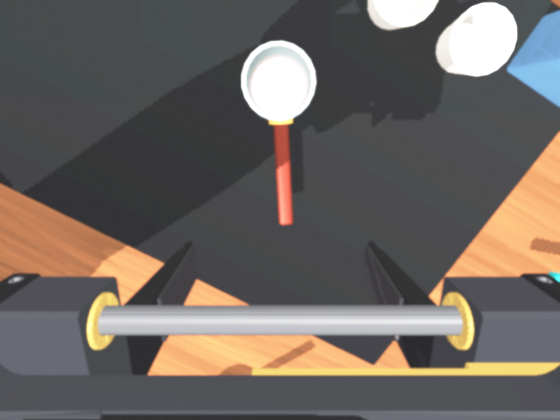

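Pitcher axis is at ≈(0.594,-0.134), and tip, pinpoint and 135 mm length agree. The handle heading is -2.575 and the bar runs from (281,125) to (285,222). The "cap" reading was off in y (gripper partly occluding it), so I'll recheck it later. Grasp and slide.

Run:
```python
from h import *
H=-2.575;u=np.array([np.cos(H),np.sin(H)])
def st(m):
    s=readout.get_state();print(m,s["tool_pos"].round(4),s["contact_force"].round(1),round(s["grip_width"],4),round(s["time"],2))
ax=np.array([.5937,-.1343]);g=ax+.105*u
ctrl.servo_line([*g,.10],feed=.15,ori=down(H+np.pi/2))
print(ctrl.servo_line([*g,.027],feed=.08,stop_force=5));st("down")
jaws.grasp(20);st("grip")
p0=pose()[0][:2]
im=viewer.snapshot("top");pins("top","pitcher","strainer")
viewer.snapshot("scene");pins("scene","pitcher","strainer")
d=np.array([.599,.062])-ax
z=pose()[0][2]
ctrl.servo_line([*(p0+.6*d),z],feed=.07);st("60%")
viewer.snapshot("top");pins("top","pitcher");viewer.snapshot("scene");pins("scene","pitcher")
```

```text
False
down [ 0.5056 -0.1909  0.0276] [-0.5 -0.6  0.2] 0.0948 18.1
grip [ 0.5051 -0.1906  0.027 ] [-0.1  1.5 -0.4] 0.014 19.33
top pitcher [ 6.042e-01 -6.409e-01 -5.000e-04] 0.84
top pitcher [ 0.5965 -0.1351  0.0178] 0.71
top pitcher [0.6012 0.0642 0.1147] 0.68
top pitcher [0.5824 0.1734 0.0228] 0.3
top strainer [0.6006 0.0619 0.1122] 0.59
scene pitcher [ 0.6075 -0.6335  0.001 ] 0.93
scene pitcher [ 0.5927 -0.138   0.0221] 0.65
scene pitcher [ 0.1731 -0.2818  0.0015] 0.55
scene pitcher [0.5933 0.1725 0.0221] 0.23
scene strainer [0.6016 0.0638 0.1121] 0.58
60% [ 0.5083 -0.0728  0.027 ] [ 0.8 -0.1 -0.5] 0.014 21.47
top pitcher [ 0.1713 -0.2852 -0.0026] 0.91
top pitcher [ 0.6013 -0.6408 -0.0042] 0.59
scene pitcher [ 0.6076 -0.635  -0.0039] 0.91
scene pitcher [ 0.1708 -0.2809  0.0015] 0.7
scene pitcher [ 0.5943 -0.0185  0.0216] 0.68
```

Run:
```python
from h import *
def st(m):
    s=readout.get_state();print(m,s["tool_pos"].round(4),s["contact_force"].round(1),round(s["grip_width"],4),round(s["time"],2))
e=np.array([.5051,-.1906])+np.array([.5998,.0625])-[.5937,-.1343]
ctrl.servo_line([*e,.027],feed=.06);ctrl.sleep(.3);st("end")
for c in ("top","scene"): viewer.snapshot(c);pins(c,"pitcher","strainer")
im=cv2.resize(viewer.snapshot("scene")[180:290,300:440],None,fx=5,fy=5,interpolation=cv2.INTER_CUBIC)
q=((proj("scene",[[.5998,.0625,.115],[.5998,.0625,.02]])-[300,180])*5).round().astype(int)
for k in q: cv2.circle(im,tuple(map(int,k)),3,(0,255,0),-1)
cv2.imwrite("pics/s7.png",im)
```

```text
end [0.5112 0.0062 0.027 ] [-0.1 -0.6 -0.9] 0.0135 23.43
top pitcher [ 0.1744 -0.2847 -0.0036] 0.59
top pitcher [ 0.6037 -0.6396 -0.0023] 0.57
top strainer [0.6053 0.0633 0.1151] 0.74
top strainer [ 0.7177 -0.1957  0.0203] 0.73
scene pitcher [ 6.093e-01 -6.300e-01  4.000e-04] 0.79
scene pitcher [ 0.1721 -0.282   0.0033] 0.55
scene strainer [0.6042 0.0646 0.1107] 0.7
```

View pics/s7.png

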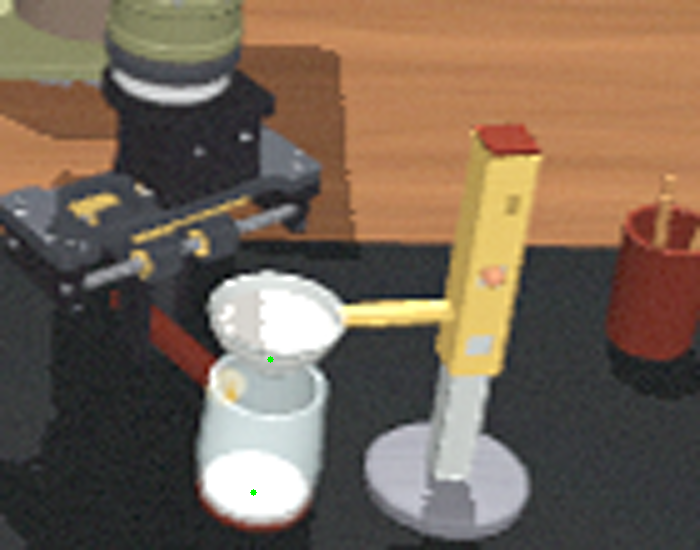

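Stud is out at (492,275) in the middle hole, with a hole above and below. The pitcher base is centred at ≈(257,497) against the expected (253,492), directly below the strainer and within 5 mm. Release and retreat straight up (the body stays 30 mm clear of the rim), then recheck.

Run:
```python
from h import *
jaws.let_go()
p=pose()[0];ctrl.servo_line([p[0],p[1],.25],feed=.15)
ctrl.movep([.42,-.05,.33],down(0.))
ctrl.sleep(.5)
for c in ("wrist","scene","top"):
    T=pose();im=viewer.snapshot(c);cv2.imwrite(f"pics/f_{c}.png",im);pins(c,"pitcher","strainer","sleeve_top")
    m=(proj(c,[[.6,.063,.15],[.5875,.1713,.254]],T)).astype(int)
    try:
        b=blob(im,white(im),tuple(m[0]),30);a=blob(im,red(im),tuple(m[1]),20)
        print(c,"rim",back(c,b[2][0],.15,T),b[1],"cap",back(c,a[0],.254,T),a[1])
    except Exception as e: print(c,e)
s=readout.get_state();print(s["contact_force"],s["time"])
```

```text
wrist pitcher [0.6007 0.0642 0.0203] 0.89
wrist pitcher [ 0.1707 -0.2806 -0.0015] 0.6
wrist attempt to get argmax of an empty sequence
scene pitcher [ 0.6059 -0.6355  0.0014] 0.74
scene pitcher [ 0.7173 -0.1943  0.0192] 0.73
scene pitcher [0.5982 0.0619 0.0217] 0.68
scene pitcher [ 0.1702 -0.2823  0.0005] 0.65
scene pitcher [0.5928 0.1723 0.0212] 0.22
scene strainer [0.6056 0.0644 0.11  ] 0.97
scene sleeve_top [0.5879 0.1675 0.251 ] 0.68
scene rim [0.64780968 0.05434466] 816 cap [0.59212549 0.16931143] 58
top pitcher [ 0.6027 -0.6403 -0.0028] 0.79
top pitcher [ 0.1749 -0.2834 -0.003 ] 0.71
top strainer [0.6029 0.0632 0.114 ] 0.63
top sleeve_top [0.5868 0.1709 0.255 ] 0.89
top rim [0.60880672 0.06800581] 182 cap [0.58838849 0.1705844 ] 76
[-0.58181301  0.80482897 -0.0488708 ] 28.95
```

```bash
python3 -c "
from workcell import *
finish_job()"
```

```text
the job is handed in; nothing more can be done
```

The strainer is raised and the pitcher stands under it, released. I handed the job in at about 29 s of the 58 s allowed, and no verdict was reported.

**What I did:**
- **Stand:** I pressed the stud flush and slid the sleeve up one hole. The stud sprang out there, and I let go.
- **Pitcher:** I gripped the clear pitcher by its wooden handle, slid it under the strainer, released it and moved the arm clear.

**Last checks:**
- **Sleeve:** its top measured 0.251–0.255 m (0.254 expected). A picture taken just before I released the pitcher showed the stud out in the middle hole.
- **Pitcher position:** after release it was at about (0.600, 0.063) and the strainer at about (0.604, 0.064), so roughly 5 mm apart against the 12 mm allowed.
- **Other objects:** I did not re-measure the teapot, cups and tong holder. The arm's path stayed clear of them.

**Failures and disagreements:**
- **Finger height:** the fingers ended about 29 mm higher than the reported TCP implied. My first pinch was therefore too high on the sleeve, and I repeated it 28 mm lower.
- **Cap position:** one reading of the sleeve's cap, taken during the retreat, was about 10 mm off, probably because the gripper was in the way. It agreed when I measured it again.
- **Strainer rim:** my colour-based position checks of the rim failed at the end, with the pitcher's glass behind it. The strainer position above comes from the network detections.
- **Final picture:** I couldn't view one because I had reached the 12-picture limit, so the pitcher's final upright stance rests on those readings and the picture before release.

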